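# Shut the lunch tin and draw its pull handle out to the second stop

### The arm

A 7-joint arm with a two-finger parallel gripper is mounted at the origin on the work surface. World frame = base frame: x ahead of the robot, y to its left, z up, the work surface at z = 0. Lengths are in m, angles in rad, forces in N, time in s.
With the tool pointing down it reaches from about 0.425 to 0.875 m from the base axis. Payload 4.7 kg.
Tool frame: the origin (TCP) lies between the finger pads; the fingertips stand 14 mm ahead of it and the grasp point (between the pads) lies 5 mm behind it; z points along the fingers, y is the line along which they close (so a half turn about z gives the same grasp; the last joint's range is limited). The gripper opens to 87 mm and grips with 3 to 60 N. Pads are 19 mm wide; open, the fingers measure 117 mm over their backs; the gripper's body (75 mm by 190 mm) begins 51 mm behind the grasp point.
Start: joints at [-1.193, 0.321, -0.07, 1.45, 0.023, 1.371, -0.057], TCP at [0.231, 0.607, 0.237] pointing down, gripper open.
Joint ranges: [-2.86, 2.86], [-0.3, 2.09], [-1.38, 1.24], [0.06, 2.45], [-1.56, 4.7], [0.09, 2.05], [-2.69, 2.69]. Speed limits (rad/s): [2.57, 2.57, 3.14, 3.14, 3.14, 3.14, 3.14].

### API

Orientations are given as a rotation vector (axis times angle).
In Python, from bench import get_state, get_image, camera_params, close_job gives the robot as it stands. The module is installed in compiled form; this text tells all that it offers.
- The arm moves only by the tool arm_command, never from a script. Its argument "motion" is a list of rows, each a list of 5 numbers: the finger opening in mm, from 0 to 87, then the shift along the tool's x, y, z in mm, then the turn about the tool's z in degrees. In form: [[gripper, x, y, z, spin], ...]. A call has 1 to 5 rows; each row is the pose to reach, as a shift and turn from the pose commanded when the call began, along the tool's axes at that moment; what a row does not reach only later rows make up. A row lasts 1/12 s, in which the tool goes at most 41.7 mm and 7.16 degrees, less where a joint would pass 70% of its speed; a pose out of reach is approached as far as the arm can. A call with a gripper value outside its range is refused whole. The fingers move at their own pace and stop on an object; "newtons" is the grip in N (left out, the last holds). Time passes only in rows, so rows that repeat a pose let the fingers close. It gives the time, the measured TCP pose, the force, the opening and the grip force at its end, in the units of the state.
- get_state(): the state, without advancing time (a new reading comes with each control period).
- get_image(name): name is "side" or "top" or "wrist"; returns (picture, depth): 420x560x3 uint8, red, green, blue; 420x560 float32, m along the optical axis (not along the pixel's ray), 0 where there is no reading.
- camera_params(name): a dict with "intrinsics" (3x3 intrinsics, pixels), "extrinsics" (4x4, takes a point from camera to world coordinates). Camera axes: x right, y down, z forward; pixel columns grow to the right and rows downward; lengths in m; the calibration is good to about 2 mm. The wrist camera is an equidistant fisheye: a pixel r from the principal point sees the ray r / f radians off the axis. A picture is of the moment at which its call begins: read the wrist's pose just before it. camera_params takes no time and is no camera call; for the wrist camera it gives the pose at the moment of the call.
- close_job(): hands the job in; it is judged then, once.
The state is a dict: "time": time; "joint_positions": joint angles; "qd": joint speeds; "joint_torque": joint torques, N m; "position": TCP position; "tool_rot": TCP orientation; "ft_force": force on the tool from outside, world axes, zero at the start; "torque": the same for the moment, N m; "grip_width": opening from 0.0 (shut) to 1.0 (fully open); "grip_force": force on a finger pad.
Only numpy, scipy, OpenCV 4.12 (cv2) and the standard library are available. Lean on these libraries where they do the work, as an engineer would, in place of code of your own. Each camera call takes 0.05 s, during which the arm holds its last target. There are 200 camera calls.

### The job

Lower the hinged lid of the wheeled lunch tin gently, without slamming it, until it is fully shut. Then pinch the middle of the tin's telescoping pull handle across the bar so that the release button in the bar's side is squeezed in, and draw the handle straight up, past the first stop, until it is fully out at the second and last stop. Finish there still holding the handle up with the button squeezed in, the lid still shut, and everything else on the bench left where it was.

Things in the scene. Friction and masses are not known exactly. Their poses are not given: they have to be found in the camera images.
- lunch_tin: navy stainless steel lunch tin on wheels, with a telescoping pull handle at one end; it stands firm on the bench and does not move. Origin: on the bench under the middle of the box. Its x axis points to the hinge side, y to the end with the handle, z up. Box 156 (x) x 204 (y) mm, rim 100 mm above the bench
- housing_top (a point): middle of the top of the dark steel housing at the tin's handle end, 112 (x) x 34 (y) mm, 115 mm above the bench, at (0, 119) mm in the tin's frame. The handle rises from it on two upright posts 12 mm thick, at x = -36 and +36 mm; their collars reach 121 mm above the bench
- lid_hinge (a point): middle of the lid's hinge line, at (80, 0, 100) mm in the tin's frame; the line runs along the tin's y axis
- tin_lid (a joint): lid angle about the hinge, rad: 0 = fully shut, grows as it opens upward (upright would be 1.57); at most 1.35. A stiff hinge: the lid stays where it is left; closing it takes about 1 to 4 N at the free edge. Its clamp tongue needs no fastening
- lid_edge (a point): middle of the lid's free edge, on the outer (upper) face of the lid, a flat slab 208 mm wide; 159 mm from the hinge line along the lid and 11 mm above it across the lid. The point's axes are the lid's: x from free edge to hinge, z out of the outer face
- pull_handle (a joint): extension of the telescoping handle, m: 0 = stowed, first stop 0.035, second and last stop 0.070 (a hard end). Moves straight up. Latched at 0 and at the stops unless the button is squeezed in more than 4 mm; with it in, the handle runs free past the first stop, but its spring and weight draw it back down (about 3 to 6 N to pull it up)
- pull_grip: the handle's brushed aluminium bar, 100 mm along the tin's x axis, 20 mm thick along the tin's y axis, 18 mm high; origin at its centre, axes as the tin's. Stowed, its centre is 155 mm above the bench, at (0, 119) mm in the tin's frame, with 31 mm of open space between bar and housing
- release (a joint): how far the release button is squeezed into the bar, m: 0 = out, 0.006 = fully in and flush. The spring takes about 2 to 6 N; it springs back when let go
- button_face (a point): centre of the outer face of the black release button, 44 mm long (along the bar) x 13 mm high, mid-way along the bar's side that faces away from the box (tin's +y); it stands 6 mm proud and is pushed towards the box. A pinch across the middle of the bar (26 mm over bar and button) squeezes it in
- ramekin_mid (a point): bystander: cream ceramic ramekin, 84 mm across, 45 mm tall; point on its axis half-way up
- bottle_mid (a point): bystander: green plastic drink bottle, 68 mm across, 200 mm tall; point on its axis half-way up
- silicone_mid (a point): bystander: grey silicone lid, a flat disc 110 mm across, 22 mm tall with its small knob; point on its axis half-way up
- paddle_mid (a point): bystander: acacia wood serving paddle lying flat, 305 x 100 x 14 mm; point near its middle
- mug_mid (a point): bystander: white mug, 80 mm across, 85 mm tall; point on its axis half-way up
- spoon_mid (a point): bystander: steel spoon with a wooden handle lying flat, 180 mm long; point on it
- jar_mid (a point): bystander: amber glass jar with steel cap, 76 mm across, 110 mm tall; point on its axis half-way up

How it is judged:
By the outcome, as a careful person would: the job done as asked, in the order asked, and still so for the second after the job is handed in, while the arm keeps its last pose, push and grip.
It also fails if it takes over 54 s, if anything falls off the work surface, if the arm or the gripper's body presses on something with over 40 N, if the wrist force passes 120 N, or if a joint passes its speed limit or range.

## Working session

There is one attempt and no reset: what is moved stays moved. The work goes in short steps, Python scripts to look and compute and a tool call to move; the robot and the scene stay as the last step left them, time stands still between calls to the robot, and variables do not carry over. Pictures are saved under pics/ and viewed, at most 10 in all, crops included, and the job is handed in when it is done.

Besides the shell and the picture viewer there is one more tool, called after "Call:" by a JSON object that holds its "method" and its "body", one argument or row to a line. arm_command: Moves the arm, as the interface text tells. Its arguments: {"type":"object","properties":{"motion":{"type":"array"},"newtons":{"type":"number"}},"required":["motion"]}

```bash
mkdir -p pics
cat > h.py <<'E'
import numpy as np,cv2
from bench import *
def snap(n,f):
    p=camera_params(n); im,d=get_image(n); cv2.imwrite(f'pics/{f}.png',im[:,:,::-1]); np.savez(f'pics/{f}.npz',im=im,d=d,K=p['intrinsics'],T=p['extrinsics']); return im,d,p
def cloud(f):
    z=np.load(f'pics/{f}.npz'); d=z['d'];K=z['K'];T=z['T']
    v,u=np.mgrid[:d.shape[0],:d.shape[1]]
    P=np.stack([(u-K[0,2])/K[0,0]*d,(v-K[1,2])/K[1,1]*d,d],-1)
    W=P@T[:3,:3].T+T[:3,3]; W[d==0]=np.nan
    return W,z['im']
E
python3 - <<'E'
from h import *
s=get_state();print({k:np.round(v,3) for k,v in s.items()})
a=snap('side','s0');b=snap('top','t0')
cv2.imwrite('pics/st0.png',np.hstack([a[0],b[0]])[:,:,::-1][:, :])
for c in(a,b):print(c[2])
E
```

```text
{'time': np.float64(0.0), 'joint_positions': array([-1.193,  0.322, -0.07 ,  1.452,  0.023,  1.371, -0.057]), 'qd': array([-0.001, -0.001, -0.003,  0.002,  0.001,  0.   , -0.   ]), 'joint_torque': array([ 0.0000e+00, -4.9128e+01, -4.0400e-01, -3.1254e+01, -6.4000e-02,
        4.4000e-02,  0.0000e+00]), 'position': array([0.231, 0.607, 0.235]), 'tool_rot': array([-5.68e-01, -3.09e+00,  3.00e-03]), 'ft_force': array([-0.054, -0.273,  0.431]), 'torque': array([-0.018,  0.055, -0.021]), 'grip_force': np.float64(0.0), 'grip_width': np.float64(1.003)}
{'intrinsics': array([[529.32671985,   0.        , 292.34723118],
       [  0.        , 529.32671985, 218.68774334],
       [  0.        ,   0.        ,   1.        ]]), 'extrinsics': array([[-0.77932956, -0.37957091,  0.49856932, -0.30775335],
       [-0.62658045,  0.48031838, -0.61375173,  1.021261  ],
       [-0.0065097 , -0.79070865, -0.61215803,  1.10985429],
       [ 0.        ,  0.        ,  0.        ,  1.        ]])}
{'intrinsics': array([[390.79315928,   0.        , 278.85316778],
       [  0.        , 390.79315928, 209.30037604],
       [  0.        ,   0.        ,   1.        ]]), 'extrinsics': array([[ 0.02413098, -0.98724496,  0.15736928,  0.33982421],
       [-0.99947412, -0.0272352 , -0.0175989 ,  0.0245552 ],
       [ 0.02166041, -0.15686184, -0.987383  ,  1.20690618],
       [ 0.        ,  0.        ,  0.        ,  1.        ]])}
```

View pics/s0.png

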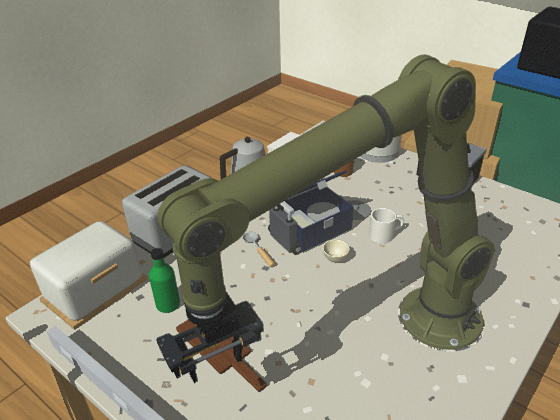

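View pics/t0.png

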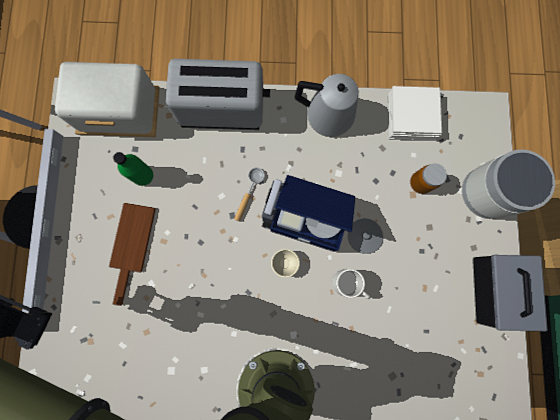

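The side view shows the arm, with the tin at about (310,215) behind it. In the top view the tin is at (310,213), its handle end at the left (270,203), and the open navy lid is hinged on the far side.

Run:
```python
from h import *
W,im=cloud('t0')
sl=np.s_[165:265,245:385]
c=cv2.resize(im[sl],None,fx=5,fy=5,interpolation=cv2.INTER_CUBIC)
cv2.imwrite('pics/c0.png',c[:,:,::-1])
P=W[sl]
for r in range(0,100,5): print(165+r,' '.join('%d,%d,%d'%tuple(1000*P[r,k]) if P[r,k,2]>.012 else '-' for k in range(10,115,7)))
```

```text
165 - - - - - - - - - - - - - - -
170 - - - - - - - - - - - - - - -
175 - - - - - - - - - - - - - - -
180 - - - 587,15,163 - 596,-24,127 599,-44,117 602,-65,110 - - - - - - -
185 - - - 573,15,161 576,-4,149 578,-23,143 581,-43,135 582,-63,130 585,-84,122 587,-105,116 - - - - -
190 - - 558,34,162 558,15,165 560,-4,159 561,-23,155 563,-43,151 565,-62,145 567,-83,138 569,-103,131 571,-124,123 573,-145,115 - - -
195 - - 544,33,165 544,14,165 543,-4,173 544,-23,171 546,-42,165 547,-61,161 549,-81,156 552,-102,144 553,-122,139 555,-142,134 557,-163,124 559,-185,118 -
200 - - 531,33,161 540,13,116 527,-3,190 527,-22,188 529,-41,181 531,-61,172 532,-80,171 534,-99,163 536,-120,155 538,-140,148 540,-160,142 542,-182,133 545,-204,122
205 - - 517,32,164 509,14,211 511,-3,205 512,-22,198 514,-41,192 515,-59,189 516,-79,183 519,-98,173 520,-118,168 522,-138,160 523,-158,156 524,-178,152 527,-200,140
210 - - 503,32,160 513,12,100 496,-3,212 497,-21,212 498,-40,206 500,-59,199 500,-77,199 502,-96,190 504,-116,183 505,-135,179 507,-155,173 508,-175,167 511,-197,153
215 - 496,52,114 491,32,151 509,11
[... 234 characters left out ...]
475,-131,206 476,-150,199 477,-170,192 -
225 - 477,53,31 476,32,42 - 476,-9,55 476,-30,58 476,-50,61 - 461,-77,201 479,-113,56 479,-134,56 461,-130,212 462,-149,209 463,-168,203 -
230 - - - 456,11,103 466,-10,13 466,-32,12 462,-50,59 - 463,-92,57 464,-113,57 465,-134,54 465,-154,56 468,-180,29 449,-166,212 -
235 - - - - 449,-10,31 444,-29,87 - - - 449,-113,58 449,-134,57 450,-155,54 450,-175,59 - -
240 - - - - - - - 430,-69,94 430,-88,98 - 438,-140,13 - 433,-170,88 - -
245 - - - - - - - - - 419,-113,60 417,-128,100 - 418,-168,98 - -
250 - - - - 403,-11,44 403,-32,44 - - - - - 406,-156,45 - - -
255 - - - 388,8,32 - 390,-33,22 - - - - - - - - -
260 - - - 374,8,15 - - 374,-53,46 - - - - - - - -
```

View pics/c0.png

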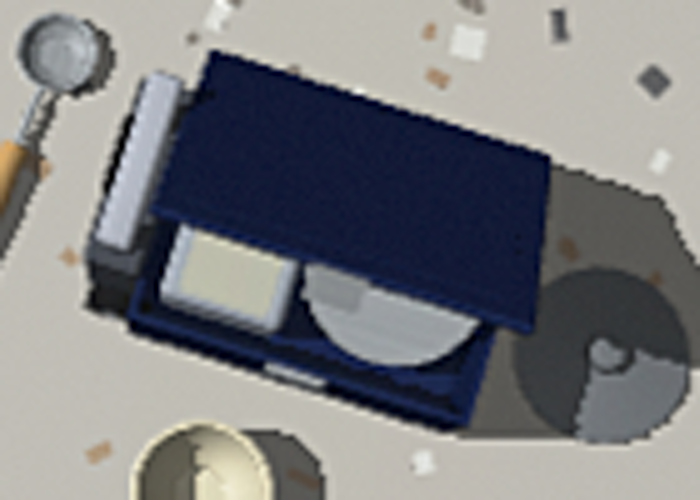

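The enlarged top view shows the bar from (165,73) to (114,247). The lid is about half open, its free edge running from (150,210) to (530,330). The ramekin, silicone lid and spoon are close to the tin.

```bash
cat >> h.py <<'E'
def lidfit(f):
    W,im=cloud(f); I=im.astype(int); z=W[...,2]
    nav=(I[...,2]>I[...,0]+25)&(z>.105)&(W[...,0]>.35)&(W[...,0]<.7)&(W[...,1]>-.25)&(W[...,1]<.06)
    P=W[nav]
    for _ in range(4):
        c=P.mean(0); n=np.linalg.svd(P-c,full_matrices=False)[2][2]; n*=np.sign(n[2])
        e=(P-c)@n; P=P[abs(e)<.008]
    return c,n,P
E
python3 - <<'E'
from h import *
c,n,P=lidfit('t0'); print('lid',c,n,np.degrees(np.arccos(n[2])),len(P))
W,im=cloud('t0')
b=(W[...,2]>.148)&(W[...,2]<.175)&(W[...,1]>0.0)&(W[...,1]<.06)&(W[...,0]>.45)&(W[...,0]<.62)&(im.min(-1)>90)
B=W[b]; print('bar',len(B),np.median(B[:,2]),cv2.minAreaRect((B[:,:2]*1000).astype(np.float32)), B.mean(0))
# lid in-plane rectangle
x=np.cross([0,0,1],n); x/=np.linalg.norm(x)  # hinge dir
y=np.cross(n,x)  # up slope
q=np.stack([(P-c)@x,(P-c)@y],-1); r=cv2.minAreaRect((q*1000).astype(np.float32)); print(r,x)
for p in cv2.boxPoints(r)/1000: print(np.round(c+p[0]*x+p[1]*y,4))
# bystanders
for k,(u,v) in dict(ram=(285,263),sil=(365,236),mug=(351,284),bot=(135,168)).items(): print(k,W[v,u])
E
```

```text
lid [ 0.52752738 -0.09613764  0.16830996] [ 0.63878294 -0.18577713  0.7466212 ] 41.701462607735365 2619
bar 258 0.16344494656495523 ((542.2896728515625, 27.158422470092773), (25.006711959838867, 99.69962310791016), 74.34455108642578) [0.54124459 0.02491859 0.16333166]
((1.1321029663085938, -8.351531982421875), (162.72154235839844, 206.24932861328125), 89.98296356201172) [ 0.27925936  0.96021571 -0.        ]
[ 0.5633 -0.2128  0.1086]
[ 0.621  -0.0148  0.1086]
[0.5043 0.0192 0.2169]
[ 0.4467 -0.1788  0.2169]
ram [ 0.36617444 -0.01965542  0.0037741 ]
sil [ 0.45331829 -0.26119196  0.0231783 ]
mug [ 0.30789068 -0.22168811  0.00330762]
bot [0.61694529 0.41169242 0.13405577]
```

Call:
{"method": "arm_command", "body": {
  "motion": [
    [0,-34,-16,-16,0],
    [0,-68,-32,-32,0],
    [0,-102,-48,-48,0],
    [0,-138,-64,-60,0],
    [0,-176,-80,-65,0]
  ],
  "newtons": 20
}}

```text
time: 0.52
position: [0.3681, 0.4694, 0.3035]
tool_rot: [0.566, 3.089, 0.004]
ft_force: [0.5, 0.5, 0.4]
grip_width: 0.704
grip_force: 0.0
```

Call:
{"method": "arm_command", "body": {
  "motion": [
    [0,-37,-18,0,0],
    [0,-71,-41,0,0],
    [0,-101,-70,0,0],
    [0,-126,-103,0,0],
    [0,-130,-144,0,0]
  ]
}}

```text
time: 0.93
position: [0.441, 0.2854, 0.3004]
tool_rot: [0.576, 3.087, -0.003]
ft_force: [1.0, -0.7, 1.5]
grip_width: 0.324
grip_force: 0.0
```

```bash
cat >> h.py <<'E'
from scipy.spatial.transform import Rotation as R
O=np.array([.508,-.090]); PSI=-16.0
def w(x,y): # tin -> world
    a=np.radians(PSI); return O+np.array([[np.cos(a),-np.sin(a)],[np.sin(a),np.cos(a)]])@[x,y]
def shift(target):
    s=get_state(); r=R.from_rotvec(s['tool_rot']); m=r.as_matrix()
    ya=np.degrees(np.arctan2(m[1,1],m[0,1]))
    print('t',s['time'],'pos',np.round(s['position'],4),'shift mm',np.round(1000*m.T@(np.array(target)-s['position']),1),'spin',round(ya-(90+PSI),2),'tilt',np.round(m[:,2],3),'F',np.round(s['ft_force'],2),'grip',s['grip_width'])
E
python3 -c "
from h import *
shift([*w(-.02,0),.26])"
```

```text
t 0.9333 pos [0.441  0.2854 0.3004] shift mm [-177.9 -327.7   41.2] spin -5.14 tilt [ 0.001 -0.002 -1.   ] F [ 1.05 -0.75  1.51] grip 0.32438479478705334
```

Call:
{"method": "arm_command", "body": {
  "motion": [
    [0,-18,-33,0,-1],
    [0,-36,-66,0,-2],
    [0,-54,-99,0,-3],
    [0,-72,-132,0,-4],
    [0,-90,-165,0,-5]
  ]
}}

```text
time: 1.35
position: [0.4626, 0.1011, 0.3013]
tool_rot: [-0.431, -3.112, -0.0]
ft_force: [1.8, 0.7, 0.8]
grip_width: 0.023
grip_force: 0.0
```

```bash
python3 -c "
from h import *
shift([*w(-.02,0),.25])"
```

```text
t 1.35 pos [0.4626 0.1011 0.3013] shift mm [ -75.7 -171.5   51.3] spin 0.21 tilt [-0.  0. -1.] F [1.83 0.68 0.79] grip 0.0227502720390985
```

Call:
{"method": "arm_command", "body": {
  "motion": [
    [0,-17,-35,0,0],
    [0,-34,-70,0,0],
    [0,-50,-105,5,0],
    [0,-62,-135,15,0],
    [0,-70,-158,25,0]
  ]
}}

```text
time: 1.77
position: [0.4871, -0.0718, 0.2765]
tool_rot: [0.438, 3.11, -0.001]
ft_force: [-0.1, -0.5, 0.3]
grip_width: 0.006
grip_force: 0.0
```

```bash
python3 -c "
from h import *
snap('wrist','w1')
shift([*w(-.02,0),.25])"
```

```text
t 1.8167 pos [ 0.4857 -0.0766  0.2743] shift mm [-5.2 -6.6 24.4] spin -0.37 tilt [-0.002 -0.003 -1.   ] F [-0.62 -5.1  -0.82] grip 0.00630409007126157
```

View pics/w1.png

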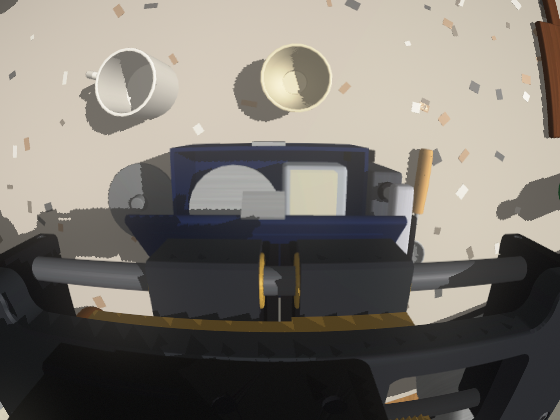

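The wrist view shows the closed fingers at about (280,270), over the middle of the lid's free edge at row 218. The bar is at (402,205).

Call:
{"method": "arm_command", "body": {
  "motion": [
    [0,0,0,10,0],
    [0,0,0,20,0],
    [0,0,0,30,0],
    [0,0,0,38,0],
    [0,0,0,43,0]
  ]
}}

```text
time: 2.23
position: [0.4866, -0.0667, 0.2319]
tool_rot: [-0.429, -3.11, 0.0]
ft_force: [0.0, 1.0, -0.9]
grip_width: 0.004
grip_force: 0.0
```

Call:
{"method": "arm_command", "body": {
  "motion": [
    [0,0,0,3,0],
    [0,0,0,6,0],
    [0,0,0,9,0],
    [0,0,0,12,0],
    [0,0,0,15,0]
  ]
}}

```text
time: 2.65
position: [0.4874, -0.0676, 0.2193]
tool_rot: [0.432, 3.111, 0.001]
ft_force: [0.1, -0.4, 1.8]
grip_width: 0.005
grip_force: 0.7
```

Call:
{"method": "arm_command", "body": {
  "motion": [
    [0,0,0,3,0],
    [0,0,0,6,0],
    [0,0,0,9,0],
    [0,0,0,12,0],
    [0,0,0,15,0]
  ]
}}

```text
time: 3.07
position: [0.4873, -0.0681, 0.2033]
tool_rot: [0.433, 3.111, -0.0]
ft_force: [-1.5, -0.6, 1.7]
grip_width: 0.003
grip_force: 0.7
```

Call:
{"method": "arm_command", "body": {
  "motion": [
    [0,0,0,4,0],
    [0,0,0,8,0],
    [0,0,0,12,0],
    [0,0,0,16,0],
    [0,0,0,20,0]
  ]
}}

```text
time: 3.48
position: [0.4871, -0.0681, 0.183]
tool_rot: [-0.433, -3.111, -0.0]
ft_force: [-0.8, 0.1, 1.3]
grip_width: 0.006
grip_force: 0.7
```

Call:
{"method": "arm_command", "body": {
  "motion": [
    [0,0,0,4,0],
    [0,0,0,8,0],
    [0,0,0,12,0],
    [0,0,0,16,0],
    [0,0,0,20,0]
  ]
}}

```text
time: 3.9
position: [0.4871, -0.0681, 0.1631]
tool_rot: [-0.433, -3.112, -0.0]
ft_force: [-0.1, 0.0, 1.4]
grip_width: 0.006
grip_force: 0.7
```

Call:
{"method": "arm_command", "body": {
  "motion": [
    [0,0,0,3,0],
    [0,0,0,6,0],
    [0,0,0,9,0],
    [0,0,0,12,0],
    [0,0,0,15,0]
  ]
}}

```text
time: 4.32
position: [0.4872, -0.068, 0.1483]
tool_rot: [-0.433, -3.112, -0.0]
ft_force: [-0.8, 1.0, 1.3]
grip_width: 0.008
grip_force: 0.7
```

```bash
python3 -c "
from h import *
shift([*w(-.02,0),.125])"
```

```text
t 4.3167 pos [ 0.4872 -0.068   0.1483] shift mm [ -6.  -15.4  23.3] spin 0.16 tilt [-0.  0. -1.] F [-0.81  1.    1.32] grip 0.0082850691017871
```

Call:
{"method": "arm_command", "body": {
  "motion": [
    [0,0,0,2,0],
    [0,0,0,4,0],
    [0,0,0,6,0],
    [0,0,0,8,0],
    [0,0,0,10,0]
  ]
}}

```text
time: 4.73
position: [0.4872, -0.0681, 0.1384]
tool_rot: [-0.433, -3.112, -0.0]
ft_force: [-1.2, -0.4, 1.8]
grip_width: 0.007
grip_force: 0.7
```

Call:
{"method": "arm_command", "body": {
  "motion": [
    [0,0,0,2,0],
    [0,0,0,4,0],
    [0,0,0,6,0],
    [0,0,0,8,0],
    [0,0,0,9,0]
  ]
}}

```text
time: 5.15
position: [0.487, -0.068, 0.1292]
tool_rot: [-0.433, -3.111, -0.0]
ft_force: [0.1, 0.4, 2.5]
grip_width: 0.003
grip_force: 0.7
```

Call:
{"method": "arm_command", "body": {
  "motion": [
    [0,0,0,1,0],
    [0,0,0,2,0],
    [0,0,0,3,0]
  ]
}}

```text
time: 5.4
position: [0.4872, -0.0681, 0.1265]
tool_rot: [0.433, 3.112, 0.0]
ft_force: [-1.1, 0.4, 0.1]
grip_width: 0.001
grip_force: 0.7
```

Call:
{"method": "arm_command", "body": {
  "motion": [
    [0,0,0,1,0],
    [0,0,0,2,0],
    [0,0,0,3,0]
  ]
}}

```text
time: 5.65
position: [0.4872, -0.0681, 0.1243]
tool_rot: [-0.433, -3.111, -0.001]
ft_force: [-5.5, 1.0, 14.4]
grip_width: 0.008
grip_force: 7.1
```

Call:
{"method": "arm_command", "body": {
  "motion": [
    [0,0,0,1,0],
    [0,0,0,2,0],
    [0,0,0,2,0]
  ]
}}

```text
time: 5.9
position: [0.4873, -0.0681, 0.1242]
tool_rot: [-0.433, -3.111, -0.002]
ft_force: [-9.5, 0.2, 21.0]
grip_width: 0.006
grip_force: 10.7
```

Run:
```python
from h import *
snap('top','t1'); c,n,P=lidfit('t1'); print(c,n,np.degrees(np.arccos(n[2])),len(P))
W,im=cloud('t1'); cv2.imwrite('pics/c1.png',cv2.resize(im[165:265,245:385],None,fx=5,fy=5)[:,:,::-1])
shift([*w(0,.119),.25])
```

```text
[ 0.51509686 -0.07670771  0.11722779] [0.93327733 0.25784948 0.25001413] 75.52165176554665 69
t 5.95 pos [ 0.4873 -0.0681  0.1242] shift mm [ -26.1  103.7 -125.7] spin 0.15 tilt [-0.     0.001 -1.   ] F [-9.53  0.92 21.1 ] grip 0.0040493111509612035
```

View pics/c1.png

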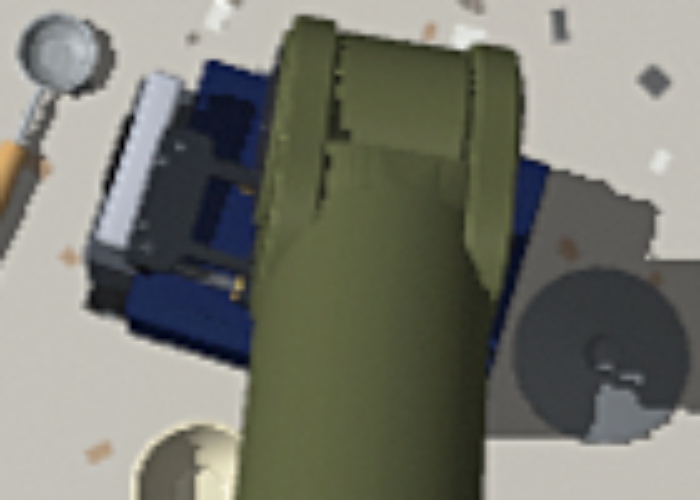

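The lid is down: the force rose to 21 N with the fingertips at 0.110 m, which is the shut height. The bar is clear at the left. I'll lift off and go above it.

Call:
{"method": "arm_command", "body": {
  "motion": [
    [0,0,0,-15,0],
    [0,0,0,-50,0],
    [0,0,0,-90,0],
    [30,0,0,-130,0],
    [60,0,0,-155,0]
  ]
}}

```text
time: 6.37
position: [0.4886, -0.0685, 0.2806]
tool_rot: [0.433, 3.106, 0.002]
ft_force: [-0.1, -0.7, 1.0]
grip_width: 0.086
grip_force: 0.0
```

Call:
{"method": "arm_command", "body": {
  "motion": [
    [60,-5,22,0,0],
    [60,-11,46,0,0],
    [60,-17,70,0,0],
    [60,-22,88,0,0],
    [60,-26,104,0,0]
  ]
}}

```text
time: 6.78
position: [0.5414, 0.0264, 0.2763]
tool_rot: [0.431, 3.112, -0.0]
ft_force: [0.3, 0.1, -0.1]
grip_width: 0.451
grip_force: 0.0
```

Call:
{"method": "arm_command", "body": {
  "motion": [
    [60,0,0,0,0],
    [60,0,0,0,0]
  ]
}}

```text
time: 6.95
position: [0.5406, 0.0249, 0.276]
tool_rot: [-0.431, -3.111, 0.002]
ft_force: [0.2, -1.1, 0.5]
grip_width: 0.599
grip_force: 0.0
```

Run:
```python
from h import *
shift([*w(0,.119),.16])
im,d,p=snap('wrist','w2'); print(p)
```

```text
t 6.95 pos [0.5406 0.0249 0.276 ] shift mm [ -0.4  -0.3 116. ] spin 0.22 tilt [-0.001 -0.001 -1.   ] F [ 0.21 -1.14  0.45] grip 0.5988921374147694
{'intrinsics': array([[325.1922621 ,   0.        , 279.0714497 ],
       [  0.        , 325.1922621 , 213.20124931],
       [  0.        ,   0.        ,   1.        ]]), 'extrinsics': array([[ 0.27222859,  0.93244394,  0.23757081,  0.4761682 ],
       [ 0.96223192, -0.26350579, -0.06836977,  0.04500522],
       [-0.00114969,  0.24721043, -0.96896114,  0.42488071],
       [ 0.        ,  0.        ,  0.        ,  1.        ]])}
```

View pics/w2.png

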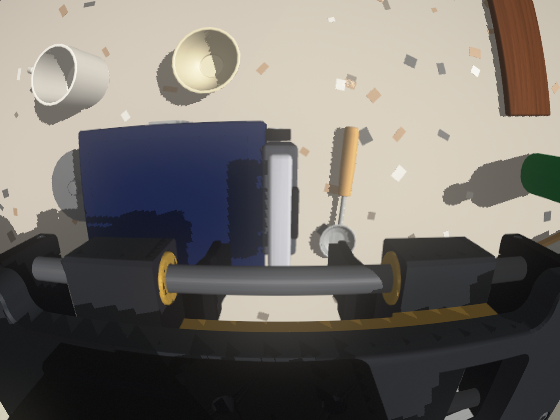

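The wrist view shows the lid flat and shut, and the bar (columns 270–293) centred between the fingers (columns 215 and 345). I'll check its position from this view.

Run:
```python
from h import *
z=np.load('pics/w2.npz');K,T,d,im=z['K'],z['T'],z['d'],z['im']
v,u=np.mgrid[:420,:560];a=(u-K[0,2])/K[0,0];b=(v-K[1,2])/K[1,1];r=np.hypot(a,b)+1e-9
t=np.tan(r)/r; P=np.stack([a*t*d,b*t*d,d],-1)@T[:3,:3].T+T[:3,3]
m=(d>0)&(P[...,2]>.148)&(P[...,2]<.18)&(u>255)&(u<310)&(v>140)&(v<262)
Q=P[m]; th=np.radians(PSI); q=(Q[:,:2]-O)@np.array([[np.cos(th),-np.sin(th)],[np.sin(th),np.cos(th)]])
print(len(Q),np.median(Q[:,2]),np.percentile(q,[1,50,99],axis=0))
m=(d>0)&(u>100)&(u<220)&(v>135)&(v<225); L=P[m]; c=L.mean(0); print('lid',c,np.linalg.svd(L-c,full_matrices=False)[2][2])
```

```text
2940 0.16413395861619715 [[-0.04984862  0.11158795]
 [-0.00579138  0.12255634]
 [ 0.04065874  0.13681055]]
lid [ 0.4861057  -0.08583596  0.11203445] [ 0.00212021  0.00108578 -0.99999716]
```

Call:
{"method": "arm_command", "body": {
  "motion": [
    [60,0,4,25,0],
    [60,0,4,55,0],
    [60,0,4,85,0],
    [60,0,4,110,0],
    [60,0,4,125,0]
  ]
}}

```text
time: 7.42
position: [0.5396, 0.0266, 0.1489]
tool_rot: [-0.437, -3.108, 0.002]
ft_force: [-1.0, 0.3, -0.2]
grip_width: 0.691
grip_force: 0.0
```

Call:
{"method": "arm_command", "body": {
  "motion": [
    [30,0,0,0,0],
    [28,0,0,0,0],
    [24,0,0,0,0],
    [16,0,0,0,0],
    [10,0,0,0,0]
  ],
  "newtons": 25
}}

```text
time: 7.83
position: [0.5426, 0.0285, 0.1531]
tool_rot: [0.433, 3.109, 0.002]
ft_force: [-0.2, -0.2, -0.8]
grip_width: 0.395
grip_force: 0.0
```

Call:
{"method": "arm_command", "body": {
  "motion": [
    [10,0,0,0,0],
    [10,0,0,0,0],
    [10,0,0,0,0]
  ]
}}

```text
time: 8.08
position: [0.5412, 0.0247, 0.1525]
tool_rot: [-0.437, -3.111, 0.007]
ft_force: [-3.9, -7.6, 5.1]
grip_width: 0.227
grip_force: 25.0
```

The opening is 20 mm, so the button is flush. Now I'll draw the handle up.

Call:
{"method": "arm_command", "body": {
  "motion": [
    [10,0,-2,0,0],
    [10,0,-3,-2,0],
    [10,0,-3,-5,0],
    [10,0,-3,-9,0],
    [10,0,-3,-13,0]
  ],
  "newtons": 35
}}

```text
time: 8.5
position: [0.5412, 0.0247, 0.1645]
tool_rot: [0.434, 3.111, -0.003]
ft_force: [3.3, -4.4, -4.4]
grip_width: 0.225
grip_force: 35.0
```

Call:
{"method": "arm_command", "body": {
  "motion": [
    [10,0,0,-4,0],
    [10,0,0,-8,0],
    [10,0,0,-12,0],
    [10,0,0,-16,0],
    [10,0,0,-20,0]
  ]
}}

```text
time: 8.92
position: [0.5412, 0.0247, 0.1845]
tool_rot: [0.434, 3.111, -0.003]
ft_force: [2.0, -5.1, -4.1]
grip_width: 0.22
grip_force: 35.0
```

Call:
{"method": "arm_command", "body": {
  "motion": [
    [10,0,0,-4,0],
    [10,0,0,-8,0],
    [10,0,0,-12,0],
    [10,0,0,-16,0],
    [10,0,0,-20,0]
  ]
}}

```text
time: 9.33
position: [0.5412, 0.0247, 0.2044]
tool_rot: [0.434, 3.111, -0.003]
ft_force: [3.4, -4.0, -4.6]
grip_width: 0.228
grip_force: 35.0
```

Call:
{"method": "arm_command", "body": {
  "motion": [
    [10,0,0,-3,0],
    [10,0,0,-6,0],
    [10,0,0,-9,0],
    [10,0,0,-12,0],
    [10,0,0,-15,0]
  ]
}}

```text
time: 9.75
position: [0.5412, 0.0247, 0.2193]
tool_rot: [0.434, 3.111, -0.003]
ft_force: [3.5, -4.0, -5.1]
grip_width: 0.225
grip_force: 35.0
```

Call:
{"method": "arm_command", "body": {
  "motion": [
    [10,0,0,-1,0],
    [10,0,0,-2,0],
    [10,0,0,-3,0],
    [10,0,0,-4,0]
  ]
}}

```text
time: 10.08
position: [0.5411, 0.0247, 0.2229]
tool_rot: [0.434, 3.111, -0.003]
ft_force: [4.8, -4.1, -12.1]
grip_width: 0.225
grip_force: 35.0
```

Call:
{"method": "arm_command", "body": {
  "motion": [
    [10,0,0,-1,0],
    [10,0,0,-1,0],
    [10,0,0,-1,0],
    [10,0,0,-1,0]
  ]
}}

```text
time: 10.42
position: [0.5412, 0.0247, 0.2229]
tool_rot: [0.434, 3.111, -0.004]
ft_force: [6.6, -4.6, -11.4]
grip_width: 0.226
grip_force: 35.0
```

Run:
```python
from h import *
shift([*w(0,.119),.16])
a=snap('wrist','w3'); b=snap('side','s3')
c=cv2.resize(b[0][160:280,220:420],None,fx=2.8,fy=2.8)
cv2.imwrite('pics/f.png',np.vstack([cv2.resize(a[0],(400,300)),cv2.resize(c,(400,240))])[:,:,::-1])
```

```text
t 10.4167 pos [0.5412 0.0247 0.2229] shift mm [ 0.3 -0.3 62.9] spin 0.12 tilt [ 0.    -0.002 -1.   ] F [  6.6   -4.61 -11.39] grip 0.22626528960567532
```

View pics/f.png

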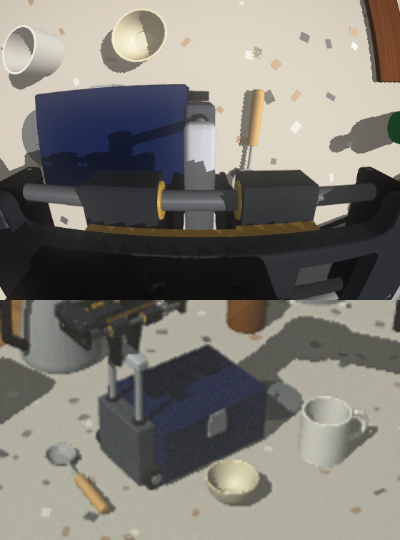

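The pictures show the lid shut, the handle raised on both posts and held by the fingers, and the bystanders in place. I'll check the bar height, then hand in.

Run:
```python
from h import *
z=np.load('pics/w3.npz');K,T,d=z['K'],z['T'],z['d']
v,u=np.mgrid[:420,:560];a=(u-K[0,2])/K[0,0];b=(v-K[1,2])/K[1,1];r=np.hypot(a,b)+1e-9
t=np.tan(r)/r; P=np.stack([a*t*d,b*t*d,d],-1)@T[:3,:3].T+T[:3,3]
h=np.median(P[185:235,270:290,2]); print('bar top',h)
if h>.229: print(close_job())
```

```text
bar top 0.23478539617508876
the job is handed in; nothing more can be done
None
```

The lid is fully shut, the handle is up at its last stop (bar top measured at 235 mm) and still held with the button squeezed in, nothing else on the bench looked moved, and the job was handed in at about 10.5 s.

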